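# Feel round the joint face of a gearbox housing

## Robot

A 6-joint arm with a two-finger parallel gripper is mounted at the origin on the work surface. World frame = base frame: x ahead of the robot, y to its left, z up, the work surface at z = 0. Lengths are in m, angles in rad, forces in N, time in s.
With the tool pointing down it reaches from about 0.35 to 0.975 m from the base axis. Payload 4.9 kg.
Tool frame: the origin (TCP) lies on the centre line of the jaws, within the pads' length; the fingertips stand 14 mm ahead of it and the grasp point (between the pads) lies 5 mm behind it; z points along the fingers, y is the line along which they close (so a half turn about z gives the same grasp; the last joint's range is limited). The gripper opens to 85 mm and grips with 20 to 120 N. Pads are 22 mm wide; open, the fingers measure 114 mm over their backs; the gripper's body (76 mm by 85 mm) begins 54 mm behind the grasp point. The pads swing forward as they close: fully open they stand 13 mm farther back than shut.
Start: joints at [-0.119, 0.053, 1.613, -0, 1.476, -0.119], TCP at [0.625, 0, 0.245] pointing down, gripper open.
Joint ranges: [-3.01, 3.01], [-1.01, 2.22], [0.06, 2.58], [-1.02, 4.17], [0.09, 2.62], [-3.14, 3.14]. Speed limits (rad/s): [2.57, 2.57, 3.14, 3.14, 3.14, 3.14].

## Interface

Orientations are given as a unit quaternion [w, x, y, z].
In Python, from plant import * gives the robot as it stands.
- The arm moves only by the tool send_rows, never from a script. Its argument "steps" is a list of rows, each an object with "translation": the shift along the tool's x, y, z in cm, a list of three; "delta_rot": the turn, a rotation vector about the tool's x, y, z in rad, a list of three; "jaw": the finger opening in cm, from 0 to 8.54. In form: [{"translation": [dx, dy, dz], "delta_rot": [rx, ry, rz], "jaw": jaw}, ...]. A call has exactly 8 rows; each row is the pose to reach, as a shift and turn from the pose commanded when the call began, along the tool's axes at that moment; what a row does not reach only later rows make up. A row lasts 1/10 s, in which the tool goes at most 50 mm and 8.59 degrees, less where a joint would pass 70% of its speed; a pose out of reach is approached as far as the arm can. A call with a gripper value outside its range is refused whole. The fingers move at their own pace and stop on an object; the grip force is fixed at half the most. Time passes only in rows, so rows that repeat a pose let the fingers close, or fill a call up. It gives the time, the measured TCP pose, the force, the opening and the grip force at its end, in the units of the state.
- state(): the state, without advancing time (a new reading comes with each control period).
- grab_frame(name): name is "scene" or "side" or "wrist"; returns a dict with "pixels" (480x640x3 uint8, blue, green, red), "range_z" (480x640 float32, m along the optical axis (not along the pixel's ray), 0 where there is no reading), "fx", "fy", "cx", "cy" (pixels), "dist" ([k1, k2, p1, p2, k3] as OpenCV has them; the pictures are not rectified), "rvec" (rotation vector, rad) and "tvec" (3), from world to camera coordinates, as OpenCV has them. Camera axes: x right, y down, z forward; pixel columns grow to the right and rows downward; lengths in m; the calibration is good to about 2 mm. A picture is of the moment at which its call begins.
- job_done(): hands the job in; it is judged then, once.
The state is a dict: "time": time; "joint_pos": joint angles; "joint_vel": joint speeds; "joint_efforts": joint torques, N m; "tool_pos": TCP position; "tool_rot": TCP orientation; "contact_force": force on the tool from outside, world axes, zero at the start; "ft_torque": the same for the moment, N m; "gripper_width": opening from 0.0 (shut) to 1.0 (fully open); "grasp_force": force on a finger pad.
Only numpy, scipy, OpenCV 4.12 (cv2) and the standard library are available. Lean on these libraries where they do the work, as an engineer would, in place of code of your own. Each camera call takes 0.05 s, during which the arm holds its last target. There are 200 camera calls.

## Task

Before the cover goes on, feel the machined joint face of the open yellow gearbox housing for burrs: with the closed fingertips, start just beside the red-capped guide dowel and run them clockwise (seen from above) along the middle of the face, round all the corners, until you reach the other side of the dowel. Keep the fingertips in light contact with the face the whole way and never press hard; then lift clear. Do not pick up, shift or tip the housing on its stand, and leave the other parts and tools on the bench where they are.

Things in the scene. Friction and masses are not known exactly. Their poses are not given: they have to be found in the camera images.
- housing: open yellow gearbox housing, 200 (its x) x 150 (y) x 120 mm high, 3 kg, opening up. Origin: centre of its underside, z up. Its top, 120 mm above that and 150 mm above the bench, is the bare bright level joint face: a flat frame 24 mm wide (opening 152 x 102 mm, middle line 176 x 126 mm) with flush dark holes. The gear inside ends 17 mm below it; a shaft stub leaves the +x end, to x = 135 mm
- stand: the housing's assembly stand: loose grey steel plate 200 x 160 x 8 mm, 3 kg, on the bench, with four soft black rubber buffers 22 mm high that carry the housing. The housing gives straight down under a press, about 4 N per mm after the first 2 N, 12 mm at most, and springs back. Origin at the centre of its underside, axes as the housing's
- dowel (a point): foot of the only guide dowel, on the joint face in the corner at housing x = +88 mm, y = +63 mm; the dowel stands 22 mm above the face under a red plastic cap of 15 mm diameter and is rigid
- face1 (a point): point 1 of 10 along the middle line of the joint face, on its surface, counted clockwise seen from above; 38 mm from the dowel, on the short +x side: the start of the round
- face2 (a point): point 2 of 10 along the middle line of the joint face, on its surface, counted clockwise seen from above; on the short +x side
- face3 (a point): point 3 of 10 along the middle line of the joint face, on its surface, counted clockwise seen from above; corner (+x, -y)
- face4 (a point): point 4 of 10 along the middle line of the joint face, on its surface, counted clockwise seen from above; on the long -y side
- face5 (a point): point 5 of 10 along the middle line of the joint face, on its surface, counted clockwise seen from above; on the long -y side
- face6 (a point): point 6 of 10 along the middle line of the joint face, on its surface, counted clockwise seen from above; corner (-x, -y)
- face7 (a point): point 7 of 10 along the middle line of the joint face, on its surface, counted clockwise seen from above; middle of the short -x side
- face8 (a point): point 8 of 10 along the middle line of the joint face, on its surface, counted clockwise seen from above; corner (-x, +y)
- face9 (a point): point 9 of 10 along the middle line of the joint face, on its surface, counted clockwise seen from above; on the long +y side
- face10 (a point): point 10 of 10 along the middle line of the joint face, on its surface, counted clockwise seen from above; 38 mm from the dowel, on the long +y side: the end of the round
- bearing: ball bearing, 52 mm diameter, 15 mm thick, lying flat close beside the housing; origin at its underside. Not part of the job: leave it where it is
- screw: cap screw, 19 mm head, standing on its head, 47 mm tall, close beside the housing; origin at its underside. Not part of the job: leave it where it is
- cover: yellow inspection cover of the housing, 200 x 150 mm, 16 mm thick with a 12 mm brass breather on top, lying flat to the robot's right; origin at its underside. Not part of the job: leave it where it is
- mallet: soft-faced mallet, 290 mm long (head at its +x end, 47 mm thick), lying to the robot's left; origin at its underside. Not part of the job: leave it where it is
- screwdriver: screwdriver with a red handle, about 200 mm, lying to the left; origin at its underside. Not part of the job: leave it where it is
- tub: white plastic tub, 110 mm across, 60 mm high, on the left; origin at its underside. Not part of the job: leave it where it is
- pinion: bevel pinion shaft standing upright on its flange (84 mm), 168 mm tall, on the far right; origin at its underside. Not part of the job: leave it where it is

How it is judged:
On the way, in this order (a step that is already met when the one before it is completed fails the run):
1. a fingertip touches the joint face just beside the dowel (horizontal distance between the grasp point and face1 below 0.018 m and z of the grasp point in the frame of housing above 0.128 m and contact force between the fingers and housing above 0.2 N), for 0.05 s.
2. still in contact with the face, it passes point 2 of the round (horizontal distance between the grasp point and face2 below 0.018 m and z of the grasp point in the frame of housing above 0.128 m and contact force between the fingers and housing above 0.2 N), for 0.05 s.
3. still in contact with the face, it passes point 3 of the round (horizontal distance between the grasp point and face3 below 0.018 m and z of the grasp point in the frame of housing above 0.128 m and contact force between the fingers and housing above 0.2 N), for 0.05 s.
4. still in contact with the face, it passes point 4 of the round (horizontal distance between the grasp point and face4 below 0.018 m and z of the grasp point in the frame of housing above 0.128 m and contact force between the fingers and housing above 0.2 N), for 0.05 s.
5. still in contact with the face, it passes point 5 of the round (horizontal distance between the grasp point and face5 below 0.018 m and z of the grasp point in the frame of housing above 0.128 m and contact force between the fingers and housing above 0.2 N), for 0.05 s.
6. still in contact with the face, it passes point 6 of the round (horizontal distance between the grasp point and face6 below 0.018 m and z of the grasp point in the frame of housing above 0.128 m and contact force between the fingers and housing above 0.2 N), for 0.05 s.
7. still in contact with the face, it passes point 7 of the round (horizontal distance between the grasp point and face7 below 0.018 m and z of the grasp point in the frame of housing above 0.128 m and contact force between the fingers and housing above 0.2 N), for 0.05 s.
8. still in contact with the face, it passes point 8 of the round (horizontal distance between the grasp point and face8 below 0.018 m and z of the grasp point in the frame of housing above 0.128 m and contact force between the fingers and housing above 0.2 N), for 0.05 s.
9. still in contact with the face, it passes point 9 of the round (horizontal distance between the grasp point and face9 below 0.018 m and z of the grasp point in the frame of housing above 0.128 m and contact force between the fingers and housing above 0.2 N), for 0.05 s.
10. and arrives, still in contact, at the other side of the dowel (horizontal distance between the grasp point and face10 below 0.018 m and z of the grasp point in the frame of housing above 0.128 m and contact force between the fingers and housing above 0.2 N), for 0.05 s.
At the end, for the whole second after the job is handed in: the fingertips have passed all ten points in order in contact with the face (the grasp point within 18 mm of each, seen from above) and are off the housing; the housing is level and at rest, its stand within 8 mm of where it was; every other part and tool is within 20 mm of where it was (distance of stand from where it was at the start of the episode below 0.008 m and distance of each of bearing, screw, cover, mallet, screwdriver, tub, pinion from where it was at the start of the episode below 0.02 m and linear speed of housing below 0.02 m/s and angle between housing's own z axis and vertical below 0.02 rad and contact force between the fingers and housing below 0.1 N); the robot touches nothing.
It fails at once if the fingers press the housing hard (over 30 N) (contact force between the fingers and housing above 30 N).
It fails at once if the housing's stand is lifted or shifted by 8 mm, or the housing tipped (distance of stand from where it was at the start of the episode above 0.008 m or angle between housing's own z axis and vertical above 0.03 rad).
It fails at once if the fingertips are lifted off part way round: over the housing, more than 75 mm from the dowel, they hover about 10 to 35 mm above the face (z of the grasp point in the frame of housing between 0.149 and 0.174 m and x of the grasp point in the frame of housing between -0.106 and 0.106 m and y of the grasp point in the frame of housing between -0.081 and 0.081 m and horizontal distance between the grasp point and dowel above 0.075 m).
It fails at once if another part or tool on the bench is moved or lifted by 20 mm (distance of any of bearing, screw, cover, mallet, screwdriver, tub, pinion from where it was at the start of the episode above 0.02 m).
It also fails if it takes over 58 s, if anything falls off the work surface, if the arm or the gripper's body presses on something with over 40 N, if the wrist force passes 120 N, or if a joint passes its speed limit or range.

## Working session

There is one attempt and no reset: what is moved stays moved. The work goes in short steps, Python scripts to look and compute and a tool call to move; the robot and the scene stay as the last step left them, time stands still between calls to the robot, and variables do not carry over. Pictures are saved under pics/ and viewed, at most 10 in all, crops included, and the job is handed in when it is done.

Besides the shell and the picture viewer there is one more tool, called after "Emit:" by a JSON object that holds its "op" and its "data". send_rows: Moves the arm, as the interface text tells. Its arguments: {"type":"object","properties":{"steps":{"type":"array","items":{"type":"object","properties":{"translation":{"type":"array","items":{"type":"number"}},"delta_rot":{"type":"array","items":{"type":"number"}},"jaw":{"type":"number"}}}}},"required":["steps"]}

```bash
mkdir -p pics; ls; cat > h.py <<'E'
from plant import *
import numpy as np, cv2, pickle
def save(n):
    f=grab_frame(n); pickle.dump(f,open(f'{n}.pkl','wb')); return f
def load(n): return pickle.load(open(f'{n}.pkl','rb'))
def K(f): return np.array([[f['fx'],0,f['cx']],[0,f['fy'],f['cy']],[0,0,1.]])
def Rt(f): return cv2.Rodrigues(np.array(f['rvec'],float))[0],np.array(f['tvec'],float).ravel()
def pts(f,uv,z=None):
    "world points of pixels, by range or on plane z"
    uv=np.array(uv,float).reshape(-1,2); n=cv2.undistortPoints(uv.reshape(-1,1,2),K(f),np.array(f['dist'],float)).reshape(-1,2)
    R,t=Rt(f); d=np.c_[n,np.ones(len(n))]
    if z is None: s=f['range_z'][uv[:,1].astype(int),uv[:,0].astype(int)]
    else: c=-R.T@t; w=d@R; s=(z-c[2])/w[:,2]
    return (d*np.reshape(s,(-1,1))-t)@R
E
python3 - <<'E'
from h import *
for n in ('scene','side','wrist'):
    f=save(n); cv2.imwrite(f'pics/{n}0.png',f['pixels']); R,t=Rt(f); print(n,(-R.T@t).round(3))
print(state())
E
```

```text
pics
scene [ 1.43  -0.491  1.43 ]
side [-0.081 -0.604  0.761]
wrist [0.626 0.084 0.373]
{'time': 0.15, 'joint_pos': array([-1.18991841e-01,  5.32426068e-02,  1.61398107e+00, -1.81336740e-05,
        1.47601160e+00, -1.18998274e-01]), 'joint_vel': array([ 0.00032462, -0.00049326, -0.00566105,  0.000691  ,  0.00246047,
        0.00023815]), 'joint_efforts': array([ 5.10442842e-04, -3.94241810e+01, -3.70721948e+01, -1.15854355e-04,
        4.61802789e-03,  5.00508997e-05]), 'tool_pos': array([6.24531609e-01, 5.66878350e-05, 2.44320760e-01]), 'tool_rot': array([-6.40011667e-04,  7.07103656e-01,  7.07109429e-01, -5.14797572e-04]), 'contact_force': array([-0.55261106, -0.24522549,  0.3785517 ]), 'ft_torque': array([-0.05996211,  0.03105416, -0.02629377]), 'grasp_force': 0.0, 'gripper_width': 1.0003740052132033}
```

View pics/scene0.png

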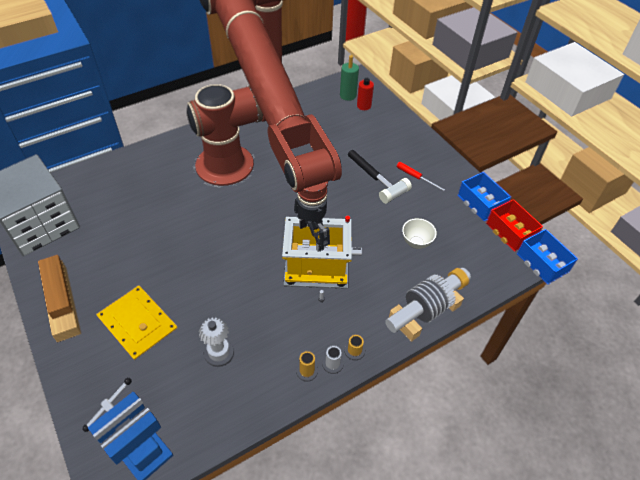

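View pics/wrist0.png

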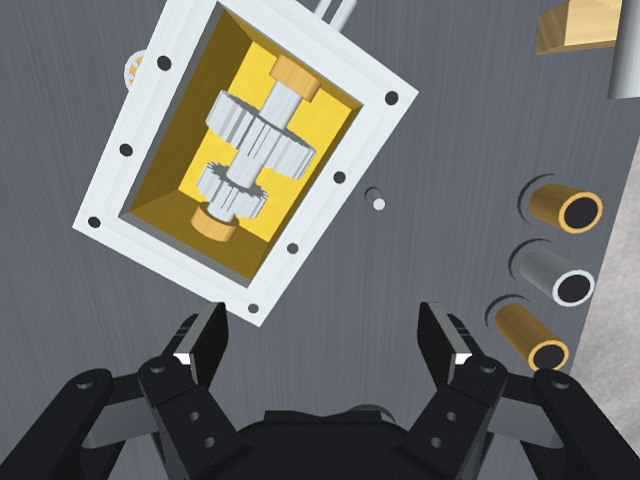

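The wrist view shows three corners of the face at about (418,92), (260,327) and (73,228). The shaft stub is at the top, at about (335,10). In the scene view the red dowel cap is at (347,218).

```bash
python3 - <<'E'
from h import *
f=load('wrist')
c=pts(f,[(418,92),(260,327),(73,228)],0.15); print(c.round(4), np.linalg.norm(np.diff(c,axis=0),axis=1))
print(pts(f,[(404,92),(258,318),(83,224)]).round(4))
# all face points by depth from each camera
for n in ('wrist','scene','side'):
    f=load(n); v,u=np.mgrid[0:480,0:640]; uv=np.c_[u.ravel(),v.ravel()]; p=pts(f,uv)
    px=f['pixels'].reshape(-1,3).astype(int)
    m=(abs(p[:,2]-.15)<.006)&(px.min(1)>150)&(np.hypot(*(p[:,:2]-[.63,.15]).T)<.35)&(f['range_z'].ravel()>0)
    q=p[m]; q=q[np.hypot(*(q[:,:2]-np.median(q[:,:2],0)).T)<.14]
    r=cv2.minAreaRect(q[:,:2].astype(np.float32)*1000); print(n,m.sum(),np.median(q[:,2]).round(4),r)
    red=(px[:,2]>150)&(px[:,:2].max(1)<60)&(p[:,2]>.15)&(p[:,2]<.2)
    print(' red',red.sum(),p[red].mean(0).round(4) if red.any() else '')
f=load('scene'); cv2.imwrite('pics/crop1.png',cv2.resize(f['pixels'][190:310,250:410],None,fx=5,fy=5,interpolation=cv2.INTER_CUBIC))
E
```

```text
[[ 0.6848  0.1016  0.15  ]
 [ 0.5779 -0.0667  0.15  ]
 [ 0.4516  0.0137  0.15  ]] [0.19948658 0.14970715]
[[ 0.6762  0.1016  0.1504]
 [ 0.5766 -0.0592  0.1492]
 [ 0.46    0.0169  0.1509]]
wrist 30600 0.1501 ((567.4924926757812, 58.402671813964844), (200.70864868164062, 151.37770080566406), 57.28136444091797)
 red 0 
scene 1033 0.1504 ((564.6018676757812, 58.749176025390625), (200.6009063720703, 154.53640747070312), 57.10947799682617)
 red 14 [0.5591 0.1662 0.1713]
side 1427 0.1491 ((564.3775024414062, 58.26506042480469), (206.66921997070312, 151.38633728027344), 57.06275939941406)
 red 8 [0.5554 0.1606 0.1666]
```

View pics/crop1.png

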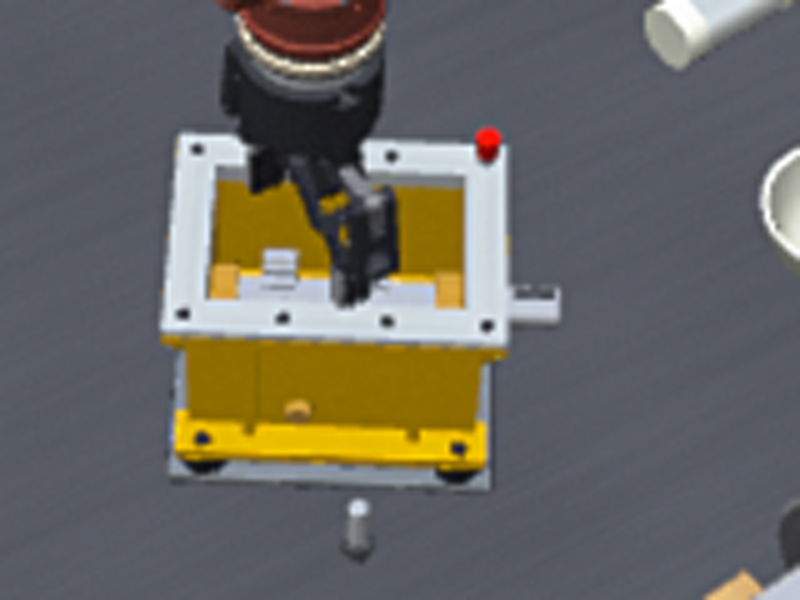

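Emit:
{"op": "send_rows", "data": {"steps": [{"translation": [2,-0.4,0],"delta_rot": [0,0,0],"jaw": 0},{"translation": [5,-1.1,0],"delta_rot": [0,0,0],"jaw": 0},{"translation": [8,-1.8,0],"delta_rot": [0,0,0],"jaw": 0},{"translation": [11,-2.4,0],"delta_rot": [0,0,0],"jaw": 0},{"translation": [13.5,-3.0,0],"delta_rot": [0,0,0],"jaw": 0},{"translation": [14.5,-3.2,0],"delta_rot": [0,0,0],"jaw": 0},{"translation": [14.5,-3.2,2],"delta_rot": [0,0,0],"jaw": 0},{"translation": [14.5,-3.2,4],"delta_rot": [0,0,0],"jaw": 0}]}}

```text
time: 0.95
tool_pos: [0.5936, 0.145, 0.2056]
tool_rot: [0.001, 0.707, 0.707, 0.001]
contact_force: [-0.3, 0.2, -1.0]
gripper_width: 0.003
grasp_force: 0.0
```

```bash
python3 - <<'E'
from h import *
s=state(); print(s['tool_pos'],s['tool_rot'],s['contact_force'],s['gripper_width'])
f=save('scene'); cv2.imwrite('pics/scene2.png',cv2.resize(f['pixels'][190:310,250:410],None,fx=5,fy=5,interpolation=cv2.INTER_CUBIC))
v,u=np.mgrid[0:480,0:640]; uv=np.c_[u.ravel(),v.ravel()]
for n in ('scene','side'):
    f=save(n); p=pts(f,uv); px=f['pixels'].reshape(-1,3).astype(int)
    m=(abs(p[:,2]-.15)<.006)&(px.min(1)>150)&(np.hypot(*(p[:,:2]-[.5665,.058]).T)<.13)
    r=cv2.minAreaRect(p[m][:,:2].astype(np.float32)*1000); print(n,r)
E
```

```text
[0.59355078 0.1450294  0.20561425] [8.09403569e-04 7.06912088e-01 7.07300666e-01 6.41853101e-04] [-0.32490183  0.21795339 -1.01719253] 0.0034230712267934228
scene ((562.9960327148438, 59.16088104248047), (200.08023071289062, 157.76133728027344), 57.763179779052734)
side ((564.0314331054688, 57.3043212890625), (205.73834228515625, 150.69271850585938), 57.41285705566406)
```

View pics/scene2.png

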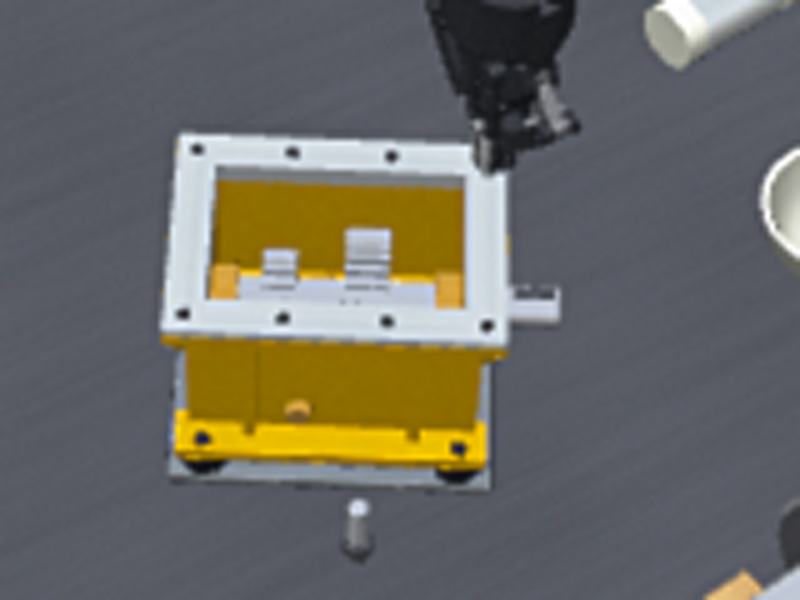

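The arm is in front of the dowel with the fingertips closed, over the +x side of the face. The rectangle fits agree: centre (0.566, 0.058), yaw 57.5°. Descending now.

Emit:
{"op": "send_rows", "data": {"steps": [{"translation": [0,0,1.0],"delta_rot": [0,0,0],"jaw": 0},{"translation": [0,0,2.0],"delta_rot": [0,0,0],"jaw": 0},{"translation": [0,0,3.0],"delta_rot": [0,0,0],"jaw": 0},{"translation": [0,0,3.5],"delta_rot": [0,0,0],"jaw": 0},{"translation": [0,0,3.8],"delta_rot": [0,0,0],"jaw": 0},{"translation": [0,0,3.9],"delta_rot": [0,0,0],"jaw": 0},{"translation": [0,0,4.0],"delta_rot": [0,0,0],"jaw": 0},{"translation": [0,0,4.0],"delta_rot": [0,0,0],"jaw": 0}]}}

```text
time: 1.9
tool_pos: [0.5932, 0.1451, 0.1656]
tool_rot: [0.0, 0.707, 0.707, 0.0]
contact_force: [0.4, 0.8, -1.0]
gripper_width: 0.002
grasp_force: 0.0
```

Emit:
{"op": "send_rows", "data": {"steps": [{"translation": [0,0,0.05],"delta_rot": [0,0,0],"jaw": 0},{"translation": [0,0,0.1],"delta_rot": [0,0,0],"jaw": 0},{"translation": [0,0,0.13],"delta_rot": [0,0,0],"jaw": 0},{"translation": [0,0,0.16],"delta_rot": [0,0,0],"jaw": 0},{"translation": [0,0,0.19],"delta_rot": [0,0,0],"jaw": 0},{"translation": [0,0,0.22],"delta_rot": [0,0,0],"jaw": 0},{"translation": [0,0,0.25],"delta_rot": [0,0,0],"jaw": 0},{"translation": [0,0,0.25],"delta_rot": [0,0,0],"jaw": 0}]}}

```text
time: 2.7
tool_pos: [0.5931, 0.145, 0.1633]
tool_rot: [0.0, 0.707, 0.707, 0.0]
contact_force: [-1.9, -0.5, 5.6]
gripper_width: -0.003
grasp_force: 2.5
```

Emit:
{"op": "send_rows", "data": {"steps": [{"translation": [-0.3,0.45,0],"delta_rot": [0,0,0],"jaw": 0},{"translation": [-0.6,0.9,0],"delta_rot": [0,0,0],"jaw": 0},{"translation": [-0.9,1.4,0],"delta_rot": [0,0,0],"jaw": 0},{"translation": [-1.2,1.85,0],"delta_rot": [0,0,0],"jaw": 0},{"translation": [-1.5,2.3,0],"delta_rot": [0,0,0],"jaw": 0},{"translation": [-1.75,2.75,0],"delta_rot": [0,0,0],"jaw": 0},{"translation": [-2.05,3.2,0],"delta_rot": [0,0,0],"jaw": 0},{"translation": [-2.35,3.65,0],"delta_rot": [0,0,0],"jaw": 0}]}}

```text
time: 3.5
tool_pos: [0.6294, 0.1222, 0.1632]
tool_rot: [-0.001, 0.707, 0.707, 0.0]
contact_force: [-2.4, 1.8, 4.9]
gripper_width: 0.001
grasp_force: 2.7
```

Emit:
{"op": "send_rows", "data": {"steps": [{"translation": [-0.3,0.45,0.02],"delta_rot": [0,0,0],"jaw": 0},{"translation": [-0.6,0.95,0.03],"delta_rot": [0,0,0],"jaw": 0},{"translation": [-0.9,1.4,0.03],"delta_rot": [0,0,0],"jaw": 0},{"translation": [-1.2,1.9,0.03],"delta_rot": [0,0,0],"jaw": 0},{"translation": [-1.5,2.35,0.03],"delta_rot": [0,0,0],"jaw": 0},{"translation": [-1.8,2.8,0.03],"delta_rot": [0,0,0],"jaw": 0},{"translation": [-2.1,3.3,0.03],"delta_rot": [0,0,0],"jaw": 0},{"translation": [-2.4,3.7,0.03],"delta_rot": [0,0,0],"jaw": 0}]}}

```text
time: 4.3
tool_pos: [0.6665, 0.0983, 0.1631]
tool_rot: [-0.001, 0.707, 0.707, 0.0]
contact_force: [-3.7, 1.7, 4.9]
gripper_width: -0.002
grasp_force: 2.9
```

Emit:
{"op": "send_rows", "data": {"steps": [{"translation": [-0.4,-0.25,0.02],"delta_rot": [0,0,0],"jaw": 0},{"translation": [-0.9,-0.6,0.03],"delta_rot": [0,0,0],"jaw": 0},{"translation": [-1.4,-0.9,0.03],"delta_rot": [0,0,0],"jaw": 0},{"translation": [-1.85,-1.2,0.03],"delta_rot": [0,0,0],"jaw": 0},{"translation": [-2.3,-1.45,0.03],"delta_rot": [0,0,0],"jaw": 0},{"translation": [-2.8,-1.8,0.03],"delta_rot": [0,0,0],"jaw": 0},{"translation": [-3.25,-2.05,0.03],"delta_rot": [0,0,0],"jaw": 0},{"translation": [-3.7,-2.35,0.03],"delta_rot": [0,0,0],"jaw": 0}]}}

```text
time: 5.1
tool_pos: [0.6437, 0.0606, 0.1633]
tool_rot: [0.001, 0.707, 0.707, 0.001]
contact_force: [1.9, 3.7, 5.7]
gripper_width: 0.0
grasp_force: 2.7
```

Emit:
{"op": "send_rows", "data": {"steps": [{"translation": [-0.45,-0.3,0.02],"delta_rot": [0,0,0],"jaw": 0},{"translation": [-0.9,-0.6,0.02],"delta_rot": [0,0,0],"jaw": 0},{"translation": [-1.4,-0.9,0.02],"delta_rot": [0,0,0],"jaw": 0},{"translation": [-1.85,-1.2,0.02],"delta_rot": [0,0,0],"jaw": 0},{"translation": [-2.3,-1.5,0.02],"delta_rot": [0,0,0],"jaw": 0},{"translation": [-2.8,-1.8,0.02],"delta_rot": [0,0,0],"jaw": 0},{"translation": [-3.25,-2.1,0.02],"delta_rot": [0,0,0],"jaw": 0},{"translation": [-3.7,-2.4,0.02],"delta_rot": [0,0,0],"jaw": 0}]}}

```text
time: 5.9
tool_pos: [0.6197, 0.0236, 0.1631]
tool_rot: [0.001, 0.707, 0.707, 0.002]
contact_force: [3.4, 3.3, 5.6]
gripper_width: -0.002
grasp_force: 2.8
```

Emit:
{"op": "send_rows", "data": {"steps": [{"translation": [-0.45,-0.3,0],"delta_rot": [0,0,0],"jaw": 0},{"translation": [-0.9,-0.6,0],"delta_rot": [0,0,0],"jaw": 0},{"translation": [-1.4,-0.9,0],"delta_rot": [0,0,0],"jaw": 0},{"translation": [-1.85,-1.2,0],"delta_rot": [0,0,0],"jaw": 0},{"translation": [-2.3,-1.5,0],"delta_rot": [0,0,0],"jaw": 0},{"translation": [-2.8,-1.8,0],"delta_rot": [0,0,0],"jaw": 0},{"translation": [-3.25,-2.1,0],"delta_rot": [0,0,0],"jaw": 0},{"translation": [-3.7,-2.4,0],"delta_rot": [0,0,0],"jaw": 0}]}}

```text
time: 6.7
tool_pos: [0.5957, -0.0134, 0.1631]
tool_rot: [0.001, 0.707, 0.707, 0.002]
contact_force: [3.4, 3.1, 6.1]
gripper_width: -0.001
grasp_force: 2.9
```

Emit:
{"op": "send_rows", "data": {"steps": [{"translation": [-0.45,-0.3,0],"delta_rot": [0,0,0],"jaw": 0},{"translation": [-0.9,-0.6,0],"delta_rot": [0,0,0],"jaw": 0},{"translation": [-1.4,-0.9,0],"delta_rot": [0,0,0],"jaw": 0},{"translation": [-1.85,-1.2,0],"delta_rot": [0,0,0],"jaw": 0},{"translation": [-2.3,-1.5,0],"delta_rot": [0,0,0],"jaw": 0},{"translation": [-2.8,-1.8,0],"delta_rot": [0,0,0],"jaw": 0},{"translation": [-3.25,-2.1,0],"delta_rot": [0,0,0],"jaw": 0},{"translation": [-3.7,-2.4,0],"delta_rot": [0,0,0],"jaw": 0}]}}

```text
time: 7.5
tool_pos: [0.5717, -0.0504, 0.163]
tool_rot: [0.001, 0.707, 0.707, 0.001]
contact_force: [2.5, 2.9, 5.6]
gripper_width: -0.001
grasp_force: 3.0
```

Emit:
{"op": "send_rows", "data": {"steps": [{"translation": [0.3,-0.45,0],"delta_rot": [0,0,0],"jaw": 0},{"translation": [0.55,-0.9,0],"delta_rot": [0,0,0],"jaw": 0},{"translation": [0.85,-1.35,0],"delta_rot": [0,0,0],"jaw": 0},{"translation": [1.15,-1.75,0],"delta_rot": [0,0,0],"jaw": 0},{"translation": [1.4,-2.2,0],"delta_rot": [0,0,0],"jaw": 0},{"translation": [1.7,-2.65,0],"delta_rot": [0,0,0],"jaw": 0},{"translation": [2.0,-3.1,0],"delta_rot": [0,0,0],"jaw": 0},{"translation": [2.3,-3.55,0],"delta_rot": [0,0,0],"jaw": 0}]}}

```text
time: 8.3
tool_pos: [0.5364, -0.0289, 0.1632]
tool_rot: [0.002, 0.707, 0.707, 0.0]
contact_force: [3.7, -2.0, 5.6]
gripper_width: -0.0
grasp_force: 2.7
```

```bash
python3 - <<'E'
from h import *
v,u=np.mgrid[0:480,0:640]; uv=np.c_[u.ravel(),v.ravel()]
for n in ('scene','side'):
    f=save(n); p=pts(f,uv); px=f['pixels'].reshape(-1,3).astype(int)
    m=(abs(p[:,2]-.15)<.006)&(px.min(1)>150)&(np.hypot(*(p[:,:2]-[.5665,.058]).T)<.13)
    print(n,cv2.minAreaRect(p[m][:,:2].astype(np.float32)*1000))
E
```

```text
scene ((563.9898071289062, 58.694580078125), (200.04177856445312, 156.552001953125), 57.56155014038086)
side ((564.290283203125, 57.83628845214844), (206.2105255126953, 151.0695343017578), 57.36822509765625)
```

The housing hasn't shifted.

Emit:
{"op": "send_rows", "data": {"steps": [{"translation": [0.3,-0.45,0],"delta_rot": [0,0,0],"jaw": 0},{"translation": [0.6,-0.9,0],"delta_rot": [0,0,0],"jaw": 0},{"translation": [0.9,-1.35,0],"delta_rot": [0,0,0],"jaw": 0},{"translation": [1.15,-1.75,0],"delta_rot": [0,0,0],"jaw": 0},{"translation": [1.45,-2.2,0],"delta_rot": [0,0,0],"jaw": 0},{"translation": [1.75,-2.65,0],"delta_rot": [0,0,0],"jaw": 0},{"translation": [2.05,-3.1,0],"delta_rot": [0,0,0],"jaw": 0},{"translation": [2.35,-3.55,0],"delta_rot": [0,0,0],"jaw": 0}]}}

```text
time: 9.2
tool_pos: [0.501, -0.0053, 0.1632]
tool_rot: [0.003, 0.707, 0.707, 0.0]
contact_force: [2.7, -2.2, 5.7]
gripper_width: 0.0
grasp_force: 2.7
```

Emit:
{"op": "send_rows", "data": {"steps": [{"translation": [0.3,-0.45,0],"delta_rot": [0,0,0],"jaw": 0},{"translation": [0.6,-0.9,0],"delta_rot": [0,0,0],"jaw": 0},{"translation": [0.9,-1.35,0],"delta_rot": [0,0,0],"jaw": 0},{"translation": [1.15,-1.75,0],"delta_rot": [0,0,0],"jaw": 0},{"translation": [1.45,-2.2,0],"delta_rot": [0,0,0],"jaw": 0},{"translation": [1.75,-2.65,0],"delta_rot": [0,0,0],"jaw": 0},{"translation": [2.05,-3.1,0],"delta_rot": [0,0,0],"jaw": 0},{"translation": [2.35,-3.55,0],"delta_rot": [0,0,0],"jaw": 0}]}}

```text
time: 10.0
tool_pos: [0.4655, 0.0182, 0.1632]
tool_rot: [0.003, 0.707, 0.707, 0.0]
contact_force: [3.8, -1.4, 6.0]
gripper_width: 0.002
grasp_force: 2.7
```

Emit:
{"op": "send_rows", "data": {"steps": [{"translation": [0.45,0.3,0],"delta_rot": [0,0,0],"jaw": 0},{"translation": [0.95,0.6,0],"delta_rot": [0,0,0],"jaw": 0},{"translation": [1.45,0.95,0],"delta_rot": [0,0,0],"jaw": 0},{"translation": [1.95,1.25,0],"delta_rot": [0,0,0],"jaw": 0},{"translation": [2.4,1.55,0],"delta_rot": [0,0,0],"jaw": 0},{"translation": [2.9,1.85,0],"delta_rot": [0,0,0],"jaw": 0},{"translation": [3.4,2.2,0],"delta_rot": [0,0,0],"jaw": 0},{"translation": [3.85,2.5,0],"delta_rot": [0,0,0],"jaw": 0}]}}

```text
time: 10.8
tool_pos: [0.4889, 0.0561, 0.1624]
tool_rot: [0.001, 0.707, 0.707, -0.002]
contact_force: [-4.3, -4.0, 8.6]
gripper_width: 0.001
grasp_force: 4.1
```

Emit:
{"op": "send_rows", "data": {"steps": [{"translation": [0.45,0.3,0],"delta_rot": [0,0,0],"jaw": 0},{"translation": [0.95,0.6,0],"delta_rot": [0,0,0],"jaw": 0},{"translation": [1.45,0.95,0],"delta_rot": [0,0,0],"jaw": 0},{"translation": [1.95,1.25,0],"delta_rot": [0,0,0],"jaw": 0},{"translation": [2.4,1.55,0],"delta_rot": [0,0,0],"jaw": 0},{"translation": [2.9,1.85,0],"delta_rot": [0,0,0],"jaw": 0},{"translation": [3.4,2.2,0],"delta_rot": [0,0,0],"jaw": 0},{"translation": [3.85,2.5,0],"delta_rot": [0,0,0],"jaw": 0}]}}

```text
time: 11.6
tool_pos: [0.5139, 0.0946, 0.1624]
tool_rot: [0.001, 0.707, 0.707, -0.002]
contact_force: [-3.6, -5.5, 7.7]
gripper_width: -0.0
grasp_force: 4.2
```

Last leg, (.026, .0395) to go, with dwell rows at the end.

Emit:
{"op": "send_rows", "data": {"steps": [{"translation": [0.5,0.35,0],"delta_rot": [0,0,0],"jaw": 0},{"translation": [1.1,0.7,0],"delta_rot": [0,0,0],"jaw": 0},{"translation": [1.7,1.1,0],"delta_rot": [0,0,0],"jaw": 0},{"translation": [2.3,1.5,0],"delta_rot": [0,0,0],"jaw": 0},{"translation": [2.9,1.9,0],"delta_rot": [0,0,0],"jaw": 0},{"translation": [3.5,2.3,0],"delta_rot": [0,0,0],"jaw": 0},{"translation": [3.9,2.55,0],"delta_rot": [0,0,0],"jaw": 0},{"translation": [3.9,2.55,0],"delta_rot": [0,0,0],"jaw": 0}]}}

```text
time: 12.4
tool_pos: [0.5398, 0.134, 0.1625]
tool_rot: [0.001, 0.707, 0.707, -0.002]
contact_force: [-2.2, -2.8, 8.3]
gripper_width: 0.001
grasp_force: 4.0
```

Emit:
{"op": "send_rows", "data": {"steps": [{"translation": [0,0,0],"delta_rot": [0,0,0],"jaw": 0},{"translation": [0,0,-0.3],"delta_rot": [0,0,0],"jaw": 0},{"translation": [0,0,-1],"delta_rot": [0,0,0],"jaw": 0},{"translation": [0,0,-3],"delta_rot": [0,0,0],"jaw": 0},{"translation": [0,0,-5],"delta_rot": [0,0,0],"jaw": 0},{"translation": [0,0,-7],"delta_rot": [0,0,0],"jaw": 0},{"translation": [0,0,-9],"delta_rot": [0,0,0],"jaw": 0},{"translation": [0,0,-10],"delta_rot": [0,0,0],"jaw": 0}]}}

```text
time: 13.2
tool_pos: [0.5402, 0.1354, 0.2636]
tool_rot: [0.001, 0.707, 0.707, 0.0]
contact_force: [0.2, 0.1, 0.5]
gripper_width: 0.0
grasp_force: 0.0
```

Emit:
{"op": "send_rows", "data": {"steps": [{"translation": [0,0,0],"delta_rot": [0,0,0],"jaw": 0},{"translation": [0,0,0],"delta_rot": [0,0,0],"jaw": 0},{"translation": [0,0,0],"delta_rot": [0,0,0],"jaw": 0},{"translation": [0,0,0],"delta_rot": [0,0,0],"jaw": 0},{"translation": [0,0,0],"delta_rot": [0,0,0],"jaw": 0},{"translation": [0,0,0],"delta_rot": [0,0,0],"jaw": 0},{"translation": [0,0,0],"delta_rot": [0,0,0],"jaw": 0},{"translation": [0,0,0],"delta_rot": [0,0,0],"jaw": 0}]}}

```text
time: 14.0
tool_pos: [0.54, 0.1355, 0.262]
tool_rot: [0.0, 0.707, 0.707, -0.0]
contact_force: [-0.0, 0.2, -0.1]
gripper_width: -0.001
grasp_force: 0.0
```

```bash
python3 -c "
from h import *
print(job_done())"
```

```text
the job is handed in; nothing more can be done
None
```

I ran the closed fingertips clockwise round the joint face from one side of the dowel to the other, with contact force readings of about 5–9 N vertically, then lifted clear and handed the job in at about 14 s; the hand-in returned no verdict.

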